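# Dock the finned valve in its display mount

## Robot

A 7-joint arm with a two-finger parallel gripper is mounted at the origin on the work surface. World frame = base frame: x ahead of the robot, y to its left, z up, the work surface at z = 0. Lengths are in m, angles in rad, forces in N, time in s.
With the tool pointing down it reaches from about 0.4 to 0.85 m from the base axis. Payload 4.5 kg.
Tool frame: the origin (TCP) lies between the finger pads; the fingertips stand 19 mm ahead of it and the grasp point (between the pads) is the TCP (r.nose_length is the distance from the TCP to the fingertips, in m); z points along the fingers, x is the direction in which the jaws open and shut, and the axes are right-handed (so a half turn about z gives the same grasp; the last joint's range is limited). The gripper opens to 88 mm and grips with 3 to 60 N. Pads are 18 mm wide; open, the fingers measure 123 mm over their backs; the gripper's body (75 mm by 187 mm) begins 45 mm behind the grasp point.
Start: joints at [1.153, 0.689, -0.195, 1.565, 0.157, 0.902, -0.215], TCP at [0.273, -0.562, 0.226] pointing down, gripper open.
Joint ranges: [-3.01, 3.01], [-0.46, 2.08], [-1.47, 1.51], [0.13, 2.56], [-1, 4.14], [0.04, 2.09], [-2.66, 2.66]. Speed limits (rad/s): [2.57, 2.57, 3.14, 3.14, 3.14, 3.14, 3.14].

## Interface

Orientations are given as a unit quaternion [x, y, z, w].
In Python, from plant import get_state, vision, r gives the robot as it stands.
- The arm moves only by the tool play_rows, never from a script. Its argument "deltas" is a list that holds one entry, the list of rows, each a list of 7 numbers: the gripper command: -1 is fully open, 1 is shut, values between are in proportion, then the shift along the tool's x, y, z normalised to -1 to 1, where 1 is 300 mm, then the turn, a rotation vector about the tool's x, y, z normalised to -1 to 1, where 1 is pi rad. A call has 1 to 5 rows; each row is the pose to reach, as a shift and turn from the pose measured when the call began, along the tool's axes at that moment, turning the shorter way round; what a row does not reach only later rows make up. A row lasts 1/8 s, in which the tool goes at most 62.5 mm and 10.7 degrees, less where a joint would pass 70% of its speed; a pose out of reach is approached as far as the arm can. A call with a number of a shift or a turn outside -1 to 1 is refused whole. A call with a gripper value outside its range is refused whole. The fingers move at their own pace and stop on an object; "force" is the grip in N (left out, the last holds). Time passes only in rows, so rows that repeat a pose let the fingers close. It gives the time, the measured TCP pose, the force and the opening at its end, in the units of the state.
- get_state(): the state, without advancing time (a new reading comes with each control period).
- vision.snapshot(name): name is "scene" or "top" or "wrist"; returns the picture (400x640x3 uint8, red, green, blue); there is no depth.
- vision.camera_model(name): a dict with "vfov" (degrees; the focal length in pixels is half the picture's height over the tangent of half this angle, whatever the lens; pixels are square), "cx", "cy" (the principal point, pixels), "world_to_cam" (4x4, takes a point from world to camera coordinates). Camera axes: x right, y up, looking along -z (the intrinsics and any distortion apply to the point x, -y, -z); pixel columns grow to the right and rows downward; lengths in m; the calibration is good to about 2 mm. A picture is of the moment at which its call begins: read the wrist's pose just before it. camera_model takes no time and is no camera call; for the wrist camera it gives the pose at the moment of the call.
- r.finish_job(): hands the job in, once; it reports no verdict.
The state is a dict: "clock": time; "q": joint angles; "qd": joint speeds; "joint_torque": joint torques, N m; "tool_pos": TCP position; "eef_rot": TCP orientation; "contact_force": force on the tool from outside, world axes, zero at the start; "moment": the same for the moment, N m; "opening": opening from 0.0 (shut) to 1.0 (fully open).
Only numpy, scipy, OpenCV 4.12 (cv2) and the standard library are available. Lean on these libraries where they do the work, as an engineer would, in place of code of your own. Each camera call takes 0.05 s, during which the arm holds its last target.

## Task

Pick up the mounted radio valve with the copper cooling fins and slide its dovetail plate into the display dock, from the open run-in, until it is fully home and the red sprung catch has snapped shut behind it; then let go. Keep the valve upright, and leave the mounted green glass valve where it stands.

Things in the scene. Friction and masses are not known exactly. Their poses are not given: they have to be found in the camera images.
- finned_mid (a point): Valve to dock: aluminium dovetail plate 84 (x) x 66 (y) x 10 mm, top narrowed to 50 wide; on its middle a black block 36 x 36 mm, 10 to 58 mm above the underside (grip here), topped by a white ceramic valve with copper fins, 33 across, to 84 mm. Loose, about 0.4 kg. Point: centre line, 42 mm above the underside (half-way up); z up. Same both ways round: may be docked turned by 180 degrees.
- green_mid (a point): Bystander: the same plate and black block, but with a green glass dome on top, 84 mm tall. Loose. Point and axes as for the finned valve.
- dock_home (a point): Fixed dark steel dock, 252 x 112 mm, pale rails. Point: where finned_mid lies when home, 42 mm above the channel floor, 52 above the table. x: slide-in direction. Along x from it: flat run-in -200 to -112 mm; funnel to -76, narrowing 95 to 71 mm; undercut rails (tops at 24 mm) to a stop at +43. Lay the plate on the run-in, lengthwise, centre at -155, slide +x on the floor; play 2.5 mm each way.
- catch (a joint): Red sprung catch in the dock's left (+y) wall, sliding out along dock y. 0 = shut, nose 8 mm into the channel, 44 to 77 mm before dock_home; 0.014 m = fully out. The plate pushes its ramp 6 mm aside (about 3 N along x; greased slideway), holds it out; it snaps back behind the plate's rear edge when home (2.5 mm or less before dock_home). Its tab, left of the dock, only serves to take plates out.

How it is judged:
By the outcome, as a careful person would: the job done as asked, in the order asked, and still so for the second after the job is handed in, with the robot touching nothing.
It also fails if it takes over 43 s, if anything falls off the work surface, if the arm or the gripper's body presses on something with over 40 N, if the wrist force passes 120 N, or if a joint passes its speed limit or range.

## Working session

There is one attempt and no reset: what is moved stays moved. The work goes in short steps, Python scripts to look and compute and a tool call to move; the robot and the scene stay as the last step left them, time stands still between calls to the robot, and variables do not carry over. Pictures are saved under pics/ and viewed, and the job is handed in when it is done.

Besides the shell and the picture viewer there is one more tool, called after ">>>" in YAML: its name, and indented under it one key for each argument. play_rows: Moves the arm, as the interface text tells. Scaled input: -1 to 1 covers 300 mm each way for a shift and pi rad each way for a turn. Its arguments: {"type":"object","properties":{"deltas":{"type":"array"},"force":{"type":"number"}},"required":["deltas"]}

```bash
ls; mkdir -p pics; python3 - <<'E'
from plant import get_state, vision, r
import cv2
s=get_state();print(s)
for n in("scene","top"):
    im=vision.snapshot(n);cv2.imwrite(f"pics/{n}0.png",im[:,:,::-1])
    m=vision.camera_model(n);print(n,m)
E
```

```text
pics
{'clock': 0.0, 'q': array([ 1.15278985,  0.68997753, -0.19449103,  1.56630582,  0.15731483,
        0.90249874, -0.21510154]), 'qd': array([ 6.61988842e-05,  1.13881518e-04,  3.37383576e-04,  1.92128914e-03,
       -1.16740872e-03,  1.60658407e-03,  1.14823334e-04]), 'joint_torque': array([ 5.68840751e-04, -5.27545631e+01, -1.26650602e+00, -1.53423446e+01,
       -5.25328028e-02,  6.56342876e-03,  1.58996613e-04]), 'tool_pos': array([ 0.27253203, -0.56174563,  0.22532368]), 'eef_rot': array([ 8.47541433e-01, -5.30728473e-01, -8.00426201e-04, -4.09411335e-04]), 'contact_force': array([ 0.02381666, -0.01521405,  0.47003412]), 'moment': array([-0.01179642, -0.03568282, -0.02920162]), 'opening': 1.0050261404935543}
scene {'vfov': 52.94991290363644, 'cx': 325.9916923817648, 'cy': 201.46671690207958, 'world_to_cam': array([[ 0.80631848,  0.59109159, -0.02147649, -0.42656101],
       [-0.30879349,  0.45164395,  0.83705694,  0.11604438],
       [ 0.50447704, -0.66830268,  0.5466941 , -1.35935526],
       [ 0.        ,  0.        ,  0.        ,  1.        ]])}
top {'vfov': 56.52472668954569, 'cx': 318.28048965717693, 'cy': 197.0994346343438, 'world_to_cam': array([[-0.02556979, -0.99910276,  0.03376191, -0.00951554],
       [ 0.99721347, -0.02312468,  0.07092633, -0.567827  ],
       [-0.07008196,  0.03548141,  0.99691002, -0.97768244],
       [ 0.        ,  0.        ,  0.        ,  1.        ]])}
```

View pics/scene0.png

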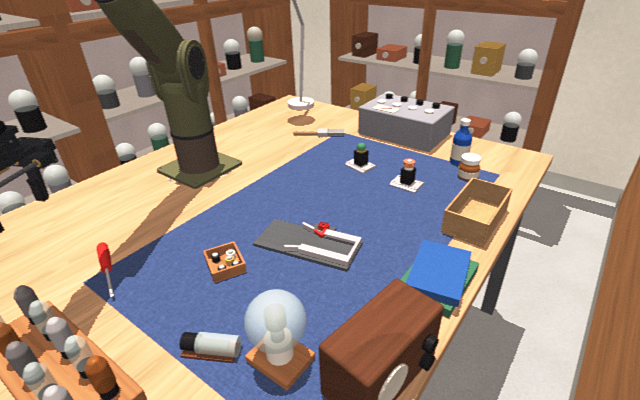

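View pics/top0.png

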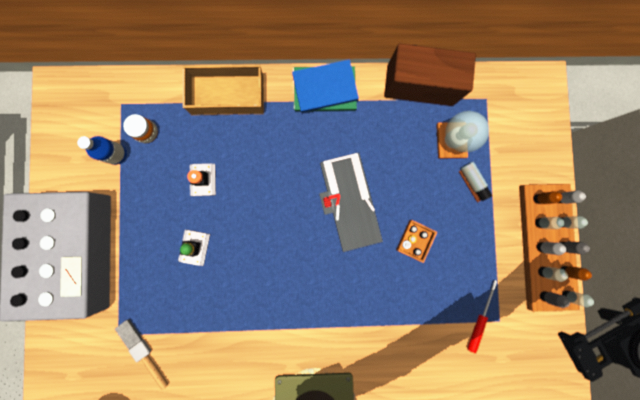

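Top view: the finned valve (copper) is at about (200,178), the green one at (193,247). The dock runs from (360,245) at the open end up to (345,160) at the stop, with the red catch at (330,201).

```bash
cat > h.py <<'E'
import numpy as np, cv2
from plant import get_state, vision, r
from scipy.spatial.transform import Rotation as R
def ray(m,uv,H=400):
    f=H/2/np.tan(np.radians(m["vfov"])/2)
    T=m["world_to_cam"];Rm=T[:3,:3];o=-Rm.T@T[:3,3]
    uv=np.atleast_2d(uv).astype(float)
    d=np.c_[(uv[:,0]-m["cx"])/f,-(uv[:,1]-m["cy"])/f,-np.ones(len(uv))]
    return o,d@Rm
def onz(m,uv,z):
    o,d=ray(m,uv);return o+d*((z-o[2])/d[:,2])[:,None]
def proj(m,P):
    f=200/np.tan(np.radians(m["vfov"])/2);T=m["world_to_cam"]
    c=np.atleast_2d(P)@T[:3,:3].T+T[:3,3]
    return np.c_[m["cx"]+f*c[:,0]/-c[:,2],m["cy"]-f*c[:,1]/-c[:,2]]
E
python3 - <<'E'
from h import *
im=cv2.imread("pics/top0.png")
a=cv2.resize(im[140:260,300:400],None,fx=5,fy=5,interpolation=cv2.INTER_CUBIC)
cv2.imwrite("pics/dock.png",a)
b=cv2.resize(im[150:280,165:235],None,fx=4.5,fy=4.5,interpolation=cv2.INTER_CUBIC)
cv2.imwrite("pics/valves.png",b)
s=cv2.imread("pics/scene0.png")
cv2.imwrite("pics/s_dock.png",cv2.resize(s[130:270,240:440],None,fx=4,fy=4,interpolation=cv2.INTER_CUBIC))
E
```

```text
(no output)
```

View pics/dock.png

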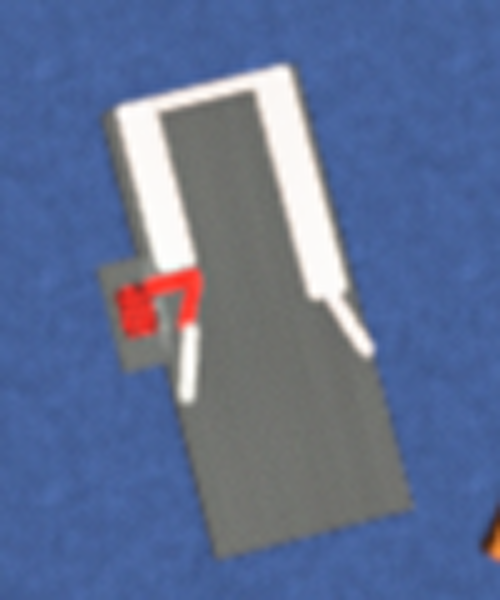

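View pics/valves.png

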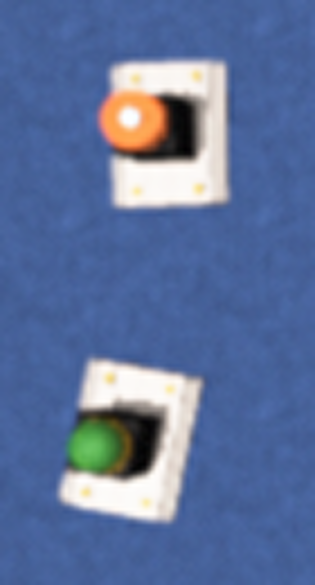

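View pics/s_dock.png

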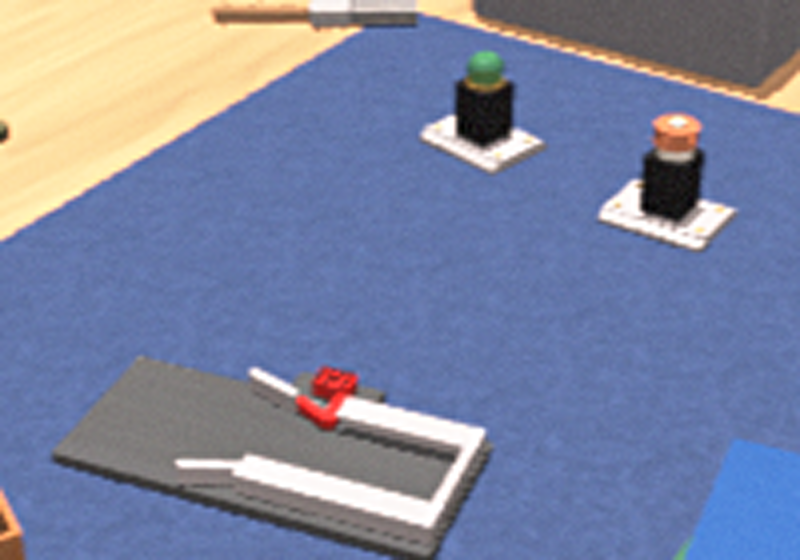

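```bash
python3 - <<'E'
from h import *
m=vision.camera_model("top")
im=cv2.imread("pics/top0.png").astype(int)
def C(p,k,x,y): return np.array(p)/k+np.array([x,y])-0.4
# dock run-in corners
run=onz(m,C([(220,558),(412,508)],5,300,140),.01)
print("runin",run)
# rail tops
rt=onz(m,C([(117,106),(290,64),(345,290),(196,268),(160,115),(256,92),(310,295)],5,300,140),.024)
print(rt, 'width',np.linalg.norm(rt[0]-rt[1]))
c=run[:2].mean(0); t=rt[:2].mean(0); d=(t-c)[:2]; print(np.linalg.norm(d),np.degrees(np.arctan2(d[1],d[0])))
e=run[0]-run[1]; print('from width',np.degrees(np.arctan2(-e[0],e[1])),np.linalg.norm(e))
for nm,pts in(("fin",[(112,64),(225,62),(229,205),(115,207)]),("green",[(90,360),(202,378),(172,521),(60,500)])):
    w=onz(m,C(pts,4.5,165,150),.003); print(nm,w.mean(0),[np.linalg.norm(w[i]-w[(i+1)%4]) for i in range(4)],
     [np.degrees(np.arctan2(*(w[i]-w[(i+1)%4])[1::-1])) for i in range(4)])
s=get_state();mw=vision.camera_model("wrist");T=mw["world_to_cam"];o=-T[:3,:3].T@T[:3,3];Rt=R.from_quat(s["eef_rot"]).as_matrix()
print("cam in tool",Rt.T@(o-s["tool_pos"]),"\n",Rt.T@T[:3,:3].T, mw["vfov"])
print(Rt)
E
```

```text
runin [[ 0.42078363 -0.0880972   0.01      ]
 [ 0.44467394 -0.19297894  0.01      ]]
[[ 0.66482784 -0.03844698  0.024     ]
 [ 0.68590323 -0.1327439   0.024     ]
 [ 0.56268742 -0.15833219  0.024     ]
 [ 0.57636504 -0.07850034  0.024     ]
 [ 0.65947417 -0.06150292  0.024     ]
 [ 0.67096798 -0.11379697  0.024     ]
 [ 0.56043827 -0.13936746  0.024     ]] width 0.09662340079486226
0.24877958894970645 12.758882289095592
from width 12.83207970793111 0.10756824915240289
fin [0.62388364 0.28879418 0.003     ] [np.float64(0.06756383076752415), np.float64(0.08681108456557128), np.float64(0.06776139183691263), np.float64(0.08659081722353305)] [np.float64(89.88145721069378), np.float64(1.2301144500409438), np.float64(-90.30109644000686), np.float64(-178.8969826487438)]
green [0.44193948 0.31253778 0.003     ] [np.float64(0.06717502524714265), np.float64(0.08582876491942691), np.float64(0.06708625757923854), np.float64(0.08397254163829496)] [np.float64(79.3400936739071), np.float64(-12.127660083095382), np.float64(-102.24347632365208), np.float64(167.91796264321033)]
cam in tool [-6.31126873e-05 -7.56222605e-02 -1.57494064e-01] 
 [[ 9.99999807e-01  4.96235637e-04  3.73083561e-04]
 [ 5.83913201e-04 -9.55914097e-01 -2.93645871e-01]
 [ 2.10918290e-04  2.93646032e-01 -9.55914203e-01]] 65.23209363168601
[[ 4.36617227e-01 -8.99646997e-01 -8.23448952e-04]
 [-8.99645928e-01 -4.36617983e-01  1.39296071e-03]
 [-1.61270554e-03  1.32621856e-04 -9.99998691e-01]]
```

```bash
cat >> h.py <<'E'
def pose(yaw): 
    return R.from_euler('z',yaw,degrees=True).as_matrix()@np.diag([1.,-1,-1])
def plan(p,yaw,s=None):
    s=s or get_state();Rt=R.from_quat(s["eef_rot"]).as_matrix()
    d=Rt.T@(np.array(p)-s["tool_pos"]);w=R.from_matrix(Rt.T@pose(yaw)).as_rotvec()
    print("t",round(s["clock"],2),"tcp",s["tool_pos"].round(4),"F",s["contact_force"].round(1),"op",round(s["opening"],3))
    print("shift/0.3",(d/.3).round(4),"turn/pi",(w/np.pi).round(4),"dist",np.linalg.norm(d).round(4))
E
python3 - <<'E'
from h import *
plan((.543,-.054,.30),12.8)
E
```

```text
t 0.1 tcp [ 0.2726 -0.5618  0.2254] F [-0.   0.5  0.3] op 0.999
shift/0.3 [-1.1296 -1.55   -0.247 ] turn/pi [-3.000e-04  5.000e-04 -4.273e-01] dist 0.5801
```

>>> play_rows:
  deltas:
    - [[-1,-0.55,-0.76,-0.12,0,0,-0.25],[-1,-0.55,-0.76,-0.12,0,0,-0.25],[-1,-0.55,-0.76,-0.12,0,0,-0.25],[-1,-0.55,-0.76,-0.12,0,0,-0.25],[-1,-0.55,-0.76,-0.12,0,0,-0.25]]

```text
clock: 0.72
tool_pos: [0.4073, -0.3103, 0.262]
eef_rot: [0.987, -0.163, -0.0, -0.001]
contact_force: [0.4, 0.3, 0.4]
opening: 0.999
```

```bash
python3 - <<'E'
from h import *
plan((.543,-.054,.30),12.8)
E
```

```text
t 0.72 tcp [ 0.4073 -0.3103  0.262 ] F [0.4 0.3 0.4] op 0.999
shift/0.3 [ 0.1544 -0.9546 -0.1242] turn/pi [-0.0009  0.     -0.1751] dist 0.2925
```

>>> play_rows:
  deltas:
    - [[-1,0.154,-0.955,-0.124,0,0,-0.175],[-1,0.154,-0.955,-0.124,0,0,-0.175],[-1,0.154,-0.955,-0.124,0,0,-0.175],[-1,0.154,-0.955,-0.124,0,0,-0.175],[-1,0.154,-0.955,-0.124,0,0,-0.175]]

```text
clock: 1.35
tool_pos: [0.5437, -0.051, 0.3001]
eef_rot: [0.994, 0.112, 0.0, -0.002]
contact_force: [-0.4, 0.0, -0.8]
opening: 0.998
```

>>> play_rows:
  deltas:
    - [[-1,0,0,0,0,0,0],[-1,0,0,0,0,0,0]]

```text
clock: 1.6
tool_pos: [0.543, -0.0517, 0.2996]
eef_rot: [0.994, 0.112, -0.001, -0.001]
contact_force: [0.2, -0.2, 0.3]
opening: 1.001
```

```bash
cat > w.py <<'E'
import sys,pickle
from h import *
n=sys.argv[1]
s=get_state();m=vision.camera_model("wrist");im=vision.snapshot("wrist")
cv2.imwrite(f"pics/{n}.png",im[:,:,::-1]);pickle.dump((s,m),open(f"{n}.pkl","wb"))
print(s["clock"],s["tool_pos"],np.abs(s["qd"]).max())
E
python3 w.py w1
```

```text
1.6 [ 0.54303717 -0.05172241  0.29956278] 0.029501157632663196
```

View pics/w1.png

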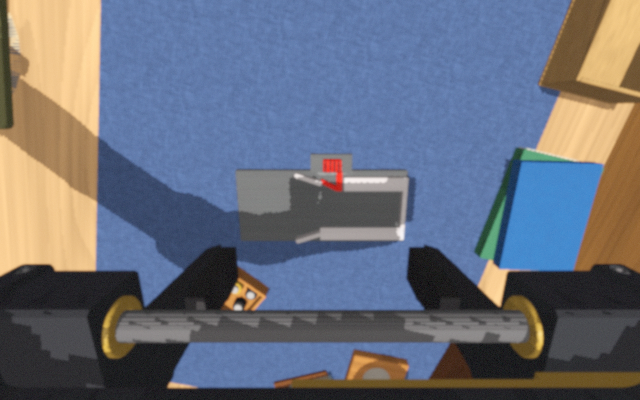

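The wrist view shows the whole dock between the fingers: run-in at left (237,170)-(240,241), stop at right (408,170)-(405,240), red catch at (333,172).

```bash
python3 - <<'E'
from h import *
im=cv2.imread("pics/w1.png")
cv2.imwrite("pics/w1c.png",cv2.resize(im[145:250,225:420],None,fx=4,fy=4,interpolation=cv2.INTER_CUBIC))
E
```

```text
(no output)
```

View pics/w1c.png

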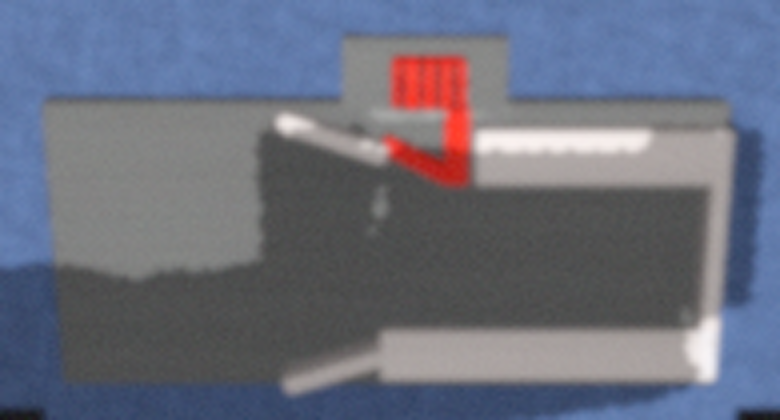

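```bash
python3 - <<'E'
from h import *
import pickle
s,m=pickle.load(open("w1.pkl","rb"))
C=lambda p:np.array(p)/4+np.array([225,145])-.375
def ang(a,b): d=b-a; return np.degrees(np.arctan2(d[1],d[0]))
b=onz(m,C([(45,101),(66,381),(340,101),(270,382),(728,101)]),.01)
t=onz(m,C([(475,187),(708,187),(385,328),(690,328),(475,128),(735,128),(718,382),(385,382)]),.024)
print(b,ang(b[0],b[2]),ang(b[1],b[3]),ang(b[0],b[4]),np.linalg.norm(b[0]-b[1]),np.linalg.norm(b[0]-b[4]))
print("runin edge yaw",ang(b[1],b[0])-90)
print(t,ang(t[0],t[1]),ang(t[2],t[3]),"outer",ang(t[4],t[5]),ang(t[7],t[6]),"end",ang(t[6],t[5])-90)
for yaw in (12,13):
    u=np.array([np.cos(np.radians(yaw)),np.sin(np.radians(yaw))]);n=np.array([-u[1],u[0]])
    print(yaw,"u b",(b[:,:2]@u).round(4),"n",(b[:,:2]@n).round(4)); print(" u t",(t[:,:2]@u).round(4),"n",(t[:,:2]@n).round(4))
E
```

```text
[[ 0.42264622 -0.08643311  0.01      ]
 [ 0.4463879  -0.19333542  0.01      ]
 [ 0.52662135 -0.06268085  0.01      ]
 [ 0.52344333 -0.17616     0.01      ]
 [ 0.66336629 -0.03144261  0.01      ]] 12.867936115772824 12.565639270602857 12.867936115772832 0.10950694806440556 0.24692124810311175
runin edge yaw 12.521456112122024
[[ 0.58020385 -0.07964904  0.024     ]
 [ 0.66139309 -0.06110132  0.024     ]
 [ 0.56076697 -0.13927633  0.024     ]
 [ 0.67077091 -0.11414421  0.024     ]
 [ 0.57501224 -0.05883668  0.024     ]
 [ 0.66434365 -0.03842942  0.024     ]
 [ 0.68729475 -0.13254241  0.024     ]
 [ 0.56555831 -0.16035575  0.024     ]] 12.86841402846394 12.869241803107345 outer 12.868084061526904 12.8695744013419 end 13.705071625953778
12 u b [0.3954 0.3964 0.5021 0.4754 0.6423] n [-0.1724 -0.2819 -0.1708 -0.2811 -0.1687]
 u t [0.551  0.6342 0.5196 0.6324 0.5502 0.6418 0.6447 0.5199] n [-0.1985 -0.1973 -0.2528 -0.2511 -0.1771 -0.1757 -0.2725 -0.2744]
13 u b [0.3924 0.3915 0.499  0.4704 0.6393] n [-0.1793 -0.2888 -0.1795 -0.2894 -0.1799]
 u t [0.5474 0.6307 0.5151 0.6279 0.547  0.6387 0.6399 0.515 ] n [-0.2081 -0.2083 -0.2619 -0.2621 -0.1867 -0.1869 -0.2838 -0.2835]
```

```bash
python3 - <<'E'
from h import *
plan((.624,.33,.18),1.2)
E
```

```text
t 1.65 tcp [ 0.5428 -0.0527  0.2995] F [-0.1 -0.2 -1.2] op 1.003
shift/0.3 [ 0.5471 -1.1827  0.4008] turn/pi [-0.0008  0.0004  0.0645] dist 0.409
```

>>> play_rows:
  deltas:
    - [[-1,0.46,-1.0,0.2,0,0,0.064],[-1,0.46,-1.0,0.2,0,0,0.064],[-1,0.46,-1.0,0.2,0,0,0.064],[-1,0.46,-1.0,0.2,0,0,0.064],[-1,0.46,-1.0,0.2,0,0,0.064]]

```text
clock: 2.28
tool_pos: [0.6074, 0.2489, 0.2432]
eef_rot: [1.0, 0.009, -0.001, -0.0]
contact_force: [0.6, -0.3, -0.2]
opening: 1.002
```

```bash
python3 - <<'E'
from h import *
plan((.624,.33,.18),1.2)
E
```

```text
t 2.27 tcp [0.6074 0.2489 0.2432] F [ 0.6 -0.3 -0.2] op 1.002
shift/0.3 [ 0.0608 -0.2694  0.2106] turn/pi [-0.      0.0005 -0.0006] dist 0.1042
```

>>> play_rows:
  deltas:
    - [[-1,0.06,-0.27,0.21,0,0,0],[-1,0.06,-0.27,0.21,0,0,0],[-1,0.06,-0.27,0.21,0,0,0],[-1,0.06,-0.27,0.21,0,0,0]]

```text
clock: 2.78
tool_pos: [0.6249, 0.3273, 0.1804]
eef_rot: [1.0, 0.008, -0.001, 0.001]
contact_force: [2.0, -0.5, 0.5]
opening: 0.998
```

```bash
python3 w.py w2
```

```text
2.775 [0.62488751 0.32730319 0.18044453] 0.02492149482879713
```

View pics/w2.png

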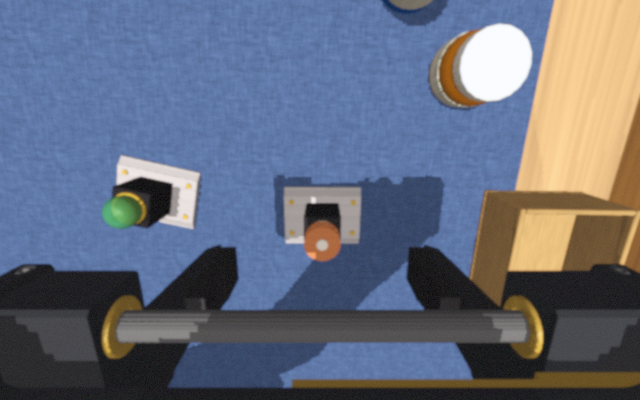

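The finned valve's plate has corners near (284,187), (361,187), (360,242) and (285,242). The copper top is at about (322,243).

```bash
python3 - <<'E'
from h import *
import pickle
im=cv2.imread("pics/w2.png")
cv2.imwrite("pics/w2c.png",cv2.resize(im[175:275,265:380],None,fx=6,fy=6,interpolation=cv2.INTER_CUBIC))
s,m=pickle.load(open("w2.pkl","rb"))
hsv=cv2.cvtColor(im,cv2.COLOR_BGR2HSV)
k=((hsv[...,0]<12)&(hsv[...,1]>90)&(hsv[...,2]>60)).astype(np.uint8); k[:,:290]=0;k[:,355:]=0;k[:215]=0;k[266:]=0
M=cv2.moments(k,True);c=(M["m10"]/M["m00"],M["m01"]/M["m00"]);print("copper",c,M["m00"],onz(m,c,.08))
E
```

```text
copper (322.35849056603774, 239.1907756813417) 954.0 [[0.62521926 0.29204653 0.08      ]]
```

View pics/w2c.png

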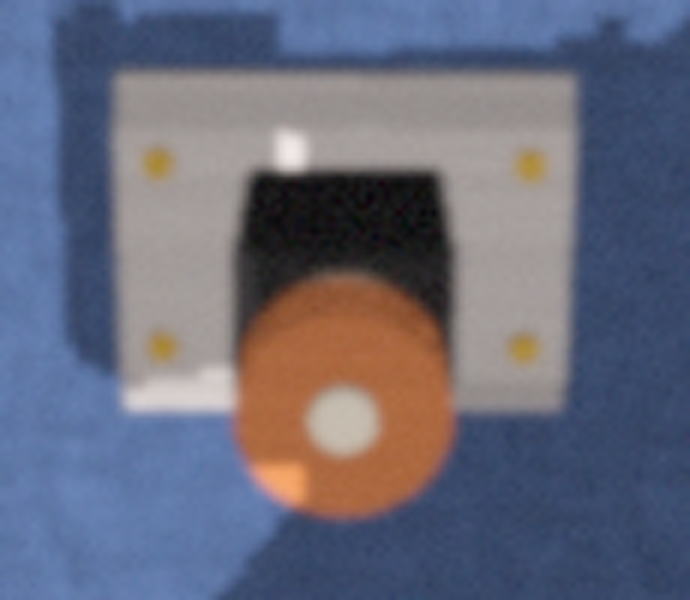

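```bash
python3 - <<'E'
from h import *
import pickle
s,m=pickle.load(open("w2.pkl","rb"))
C=lambda p:np.array(p)/6+np.array([265,175])-.417
a=onz(m,C([(158,162),(531,165),(524,348),(163,346)]),.0105);print(a,a.mean(0))
ang=lambda a,b:np.degrees(np.arctan2(*(b-a)[1::-1]));print(ang(a[0],a[1]),ang(a[3],a[2]),ang(a[3],a[0])-90,ang(a[2],a[1])-90)
c=onz(m,C([(114,72),(578,73),(565,411),(123,411)]),.002);print(c,c.mean(0),ang(c[0],c[1]),ang(c[3],c[2]))
print("cap",onz(m,C([(343,419)]),.0845))
plan((.625,.290,.12),1.0)
E
```

```text
[[0.59068779 0.30594948 0.0105    ]
 [0.65861055 0.30643224 0.0105    ]
 [0.65890001 0.27057317 0.0105    ]
 [0.59111958 0.26992284 0.0105    ]] [0.62482948 0.28821943 0.0105    ]
0.40722474894901894 0.549709587051867 0.6866599048500888 0.4624955781339679
[[0.58198463 0.32057362 0.002     ]
 [0.66738627 0.32170578 0.002     ]
 [0.66838229 0.25405224 0.002     ]
 [0.58231211 0.25271167 0.002     ]] [0.62501633 0.28726083 0.002     ] 0.7595235369284674 0.8923259049775467
cap [[0.62472733 0.28898881 0.0845    ]]
t 2.83 tcp [0.6252 0.3273 0.1811] F [-0.3 -0.4  1. ] op 0.997
shift/0.3 [-0.0027  0.1239  0.2039] turn/pi [ 0.0004  0.     -0.0006] dist 0.0716
```

>>> play_rows:
  deltas:
    - [[-1,-0.001,0.131,0.18,0,0,0.001],[-1,-0.001,0.131,0.204,0,0,0.001],[-1,-0.001,0.131,0.3,0,0,0.001],[-1,-0.001,0.131,0.4,0,0,0.001],[-1,-0.001,0.131,0.453,0,0,0.001]]

```text
clock: 3.45
tool_pos: [0.6259, 0.2865, 0.0451]
eef_rot: [1.0, 0.005, -0.0, 0.001]
contact_force: [-0.1, -0.5, 0.2]
opening: 1.001
```

```bash
python3 - <<'E'
from h import *
plan((.625,.288,.045),.7)
E
```

```text
t 3.45 tcp [0.6259 0.2865 0.0451] F [-0.1 -0.5  0.2] op 1.001
shift/0.3 [-0.0031 -0.005   0.0002] turn/pi [ 0.0006  0.     -0.0005] dist 0.0018
```

Grip now at 30 N.

>>> play_rows:
  deltas:
    - [[1,-0.003,-0.004,0,0,0,0],[1,-0.003,-0.004,0,0,0,0],[1,-0.003,-0.004,0,0,0,0],[1,-0.003,-0.004,0,0,0,0],[1,-0.003,-0.004,0,0,0,0]]
  force: 30

```text
clock: 4.08
tool_pos: [0.6252, 0.2878, 0.0454]
eef_rot: [1.0, 0.005, 0.0, 0.001]
contact_force: [-0.1, -0.5, -0.3]
opening: 0.457
```

```bash
python3 - <<'E'
from h import *
plan((.625,.288,.145),.7)
E
```

```text
t 4.08 tcp [0.6252 0.2878 0.0454] F [-0.1 -0.5 -0.3] op 0.457
shift/0.3 [-4.000e-04 -1.000e-04 -3.319e-01] turn/pi [ 0.0005 -0.0001 -0.0004] dist 0.0996
```

>>> play_rows:
  deltas:
    - [[1,0,0,0,0,0,0],[1,0,0,0,0,0,0],[1,0,0,0,0,0,0],[1,0,0,0,0,0,0]]

```text
clock: 4.58
tool_pos: [0.6253, 0.2878, 0.0458]
eef_rot: [1.0, 0.005, 0.0, 0.001]
contact_force: [-0.5, -0.6, 4.8]
opening: 0.353
```

>>> play_rows:
  deltas:
    - [[1,0,0,-0.05,0,0,0],[1,0,0,-0.12,0,0,0],[1,0,0,-0.2,0,0,0],[1,0,0,-0.28,0,0,0],[1,0,0,-0.3,0,0,0]]

```text
clock: 5.2
tool_pos: [0.6264, 0.2889, 0.1386]
eef_rot: [1.0, 0.005, 0.002, -0.0]
contact_force: [-0.1, 0.9, -4.2]
opening: 0.357
```

```bash
python3 w.py w3;python3 - <<'E'
from h import *
plan((.478,-.135,.145),12.9)
E
```

```text
5.2 [0.62638134 0.28888741 0.13856388] 0.07525804463612278
t 5.25 tcp [0.6261 0.2886 0.1381] F [ 0.5 -0.2 -4.3] op 0.357
shift/0.3 [-0.5083  1.4066 -0.0247] turn/pi [ 0.0001 -0.0011 -0.0683] dist 0.4487
```

View pics/w3.png

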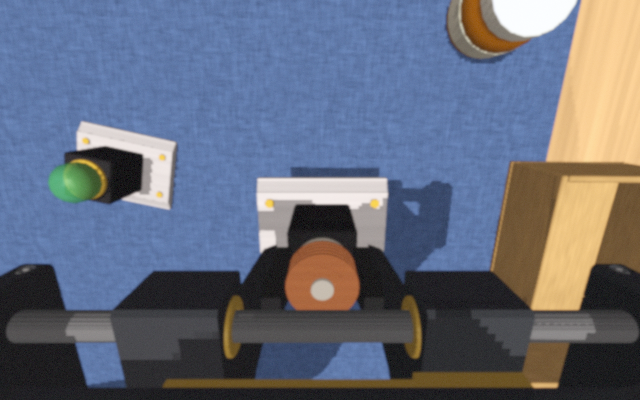

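The valve is held: the wrist force shows about 4 N of weight. The plate's +y edge is near (257,180)-(387,178), with screws at (270,203) and (375,203).

```bash
python3 - <<'E'
from h import *
import pickle
im=cv2.imread("pics/w3.png")
s,m=pickle.load(open("w3.pkl","rb"))
hsv=cv2.cvtColor(im,cv2.COLOR_BGR2HSV)
k=((hsv[...,0]>15)&(hsv[...,0]<35)&(hsv[...,1]>120)&(hsv[...,2]>90)).astype(np.uint8);k[:,:255]=0;k[:,390:]=0;k[:190]=0;k[225:]=0
n,l,st,ce=cv2.connectedComponentsWithStats(k);print(st,ce)
pts=[c for c,t in zip(ce[1:],st[1:]) if t[4]>20]
Rt=R.from_quat(s["eef_rot"]).as_matrix()
w=onz(m,pts,s["tool_pos"][2]-.0455+.0105);d=(w-s["tool_pos"])@Rt;print("screws tool frame",d)
cap=onz(m,[(322,290)],s["tool_pos"][2]-.0455+.084);print("cap",(cap-s["tool_pos"])@Rt)
E
```

```text
[[     0      0    640    400 255912]
 [   266    200      8      7     43]
 [   371    200      7      8     45]] [[319.498816   199.49874957]
 [269.41860465 202.97674419]
 [374.08888889 203.28888889]]
screws tool frame [[-0.03425597 -0.01838013  0.03486259]
 [ 0.03305084 -0.01802878  0.03515928]]
cap [[-0.00052087 -0.00085036 -0.03850206]]
```

>>> play_rows:
  deltas:
    - [[1,-0.04,0.1,-0.03,0,0,0],[1,-0.11,0.28,-0.03,0,0,-0.03],[1,-0.18,0.48,-0.03,0,0,-0.06],[1,-0.25,0.68,-0.03,0,0,-0.068],[1,-0.32,0.88,-0.03,0,0,-0.068]]

```text
clock: 5.88
tool_pos: [0.5327, 0.0245, 0.1463]
eef_rot: [0.994, 0.112, 0.001, 0.0]
contact_force: [1.4, -0.8, -4.5]
opening: 0.355
```

```bash
python3 - <<'E'
from h import *
plan((.4757,-.1311,.145),12.9)
E
```

```text
t 5.88 tcp [0.5327 0.0245 0.1463] F [ 1.4 -0.8 -4.5] op 0.355
shift/0.3 [-0.3007  0.4633  0.004 ] turn/pi [ 0.0003 -0.0008 -0.0003] dist 0.1657
```

>>> play_rows:
  deltas:
    - [[1,-0.11,0.17,0,0,0,0],[1,-0.21,0.32,0,0,0,0],[1,-0.28,0.43,0,0,0,0],[1,-0.301,0.463,0.004,0,0,0],[1,-0.301,0.463,0.004,0,0,0]]

```text
clock: 6.5
tool_pos: [0.4755, -0.1312, 0.1447]
eef_rot: [0.994, 0.111, 0.001, 0.0]
contact_force: [0.3, 1.3, -4.5]
opening: 0.355
```

```bash
python3 w.py w4;python3 - <<'E'
from h import *
plan((.4757,-.1311,.06),12.9)
im=vision.snapshot("top");cv2.imwrite("pics/t4.png",im[:,:,::-1])
E
```

```text
6.5 [ 0.47547398 -0.13120984  0.14472195] 0.03778913288531603
t 6.55 tcp [ 0.4763 -0.1298  0.145 ] F [-0.6  1.  -4.6] op 0.354
shift/0.3 [-0.0039  0.004   0.2832] turn/pi [-0.0001 -0.0012  0.    ] dist 0.085
```

View pics/w4.png

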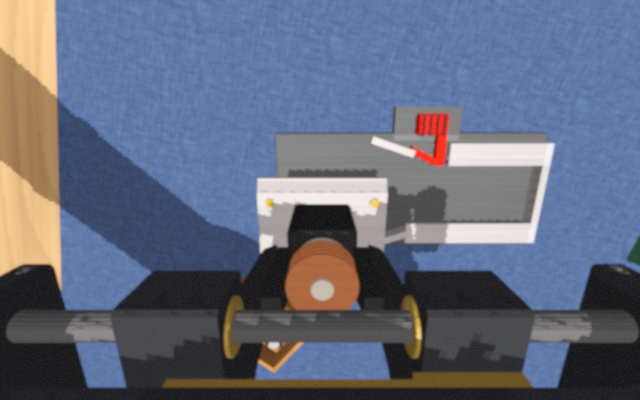

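The plate hangs over the run-in, and the dock's rails (inner edges near rows 166 and 223) run to the right of it. I'll check the rail centre line in the tool frame.

```bash
python3 - <<'E'
from h import *
im=cv2.imread("pics/w4.png")
cv2.imwrite("pics/w4c.png",cv2.resize(im[125:250,370:560],None,fx=4,fy=4,interpolation=cv2.INTER_CUBIC))
E
```

```text
(no output)
```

View pics/w4c.png

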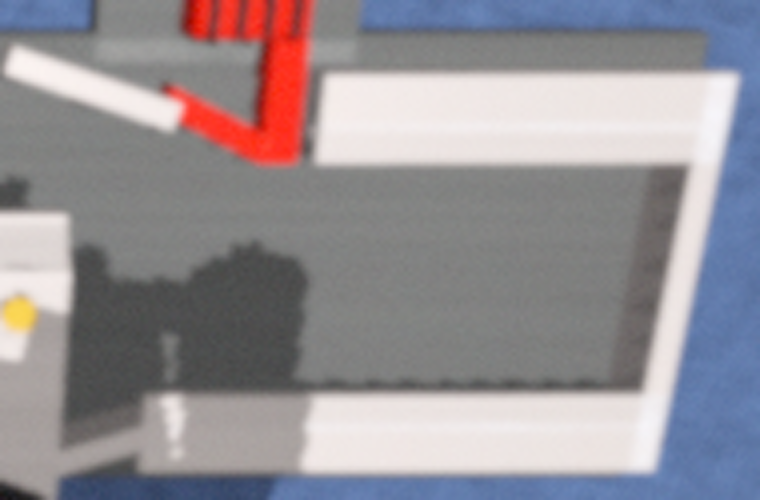

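```bash
python3 - <<'E'
from h import *
import pickle
s,m=pickle.load(open("w4.pkl","rb"))
Rt=R.from_quat(s["eef_rot"]).as_matrix()
C=lambda p:np.array(p)/4+np.array([370,125])-.375
t=onz(m,C([(322,165),(690,165),(310,392),(642,390),(328,72),(740,72),(140,473),(655,473)]),.024)
d=(t-s["tool_pos"])@Rt;print((d*1000).round(1))
print("stop mid x",(d[1,0]+d[3,0])/2)
ang=lambda a,b:np.degrees(np.arctan2(*(b-a)[1::-1]))
print([ang(t[i],t[i+1]) for i in(0,2,4,6)], "tool yaw",ang(np.zeros(3),Rt[:,0]))
print("stop edge yaw",ang(t[3],t[1])-90,"outer",ang(t[7],t[5])-90)
b=onz(m,C([(705,33)]),.01);print((b-s["tool_pos"])@Rt)
E
```

```text
[[114.6 -27.3 121. ]
 [197.4 -27.3 121.2]
 [118.3  26.9 121. ]
 [197.1  26.5 121.2]
 [113.5 -47.9 121. ]
 [204.2 -47.8 121.2]
 [ 79.6  47.7 120.9]
 [204.5  47.9 121.2]]
stop mid x 0.19726906408224412
[np.float64(12.715842129914986), np.float64(13.048483088239951), np.float64(12.728957606202568), np.float64(12.667950535055985)] tool yaw 12.779325981536969
stop edge yaw 12.486383371322646 outer 12.973524278125083
[[ 0.20450524 -0.05521582  0.13520598]]
```

>>> play_rows:
  deltas:
    - [[1,0,0.002,0.09,0,0,0],[1,0,0.002,0.18,0,0,0],[1,0,0.002,0.25,0,0,0],[1,0,0.002,0.285,0,0,0],[1,0,0.002,0.292,0,0,0]]

```text
clock: 7.22
tool_pos: [0.4776, -0.1283, 0.0572]
eef_rot: [0.993, 0.114, 0.002, -0.001]
contact_force: [0.7, -0.2, -4.9]
opening: 0.357
```

>>> play_rows:
  deltas:
    - [[1,0,0,0,0,0,0],[1,0,0,0,0,0,0]]

```text
clock: 7.48
tool_pos: [0.4783, -0.1282, 0.0579]
eef_rot: [0.993, 0.114, 0.003, -0.001]
contact_force: [0.5, -0.4, -5.0]
opening: 0.354
```

```bash
python3 - <<'E'
from h import *
plan((.4757,-.1311,.0558),12.78)
s=get_state();Rt=R.from_quat(s["eef_rot"]).as_matrix();a=np.radians(12.78);u=np.array([np.cos(a),np.sin(a)]);n=np.array([-u[1],u[0]])
print(Rt.round(4)); p=s["tool_pos"][:2]-np.array([.47547398,-.13120984]);print("along",p@u,"left",p@n, "moment",s["moment"])
E
```

```text
t 7.47 tcp [ 0.4783 -0.1282  0.0579] F [ 0.5 -0.4 -5. ] op 0.354
shift/0.3 [-0.0107  0.0076  0.0069] turn/pi [-0.0002 -0.0019  0.0018] dist 0.0044
[[ 9.739e-01  2.267e-01  5.700e-03]
 [ 2.267e-01 -9.740e-01  2.100e-03]
 [ 6.000e-03 -7.000e-04 -1.000e+00]]
along 0.0034193803315151995 left 0.0023581014984303417 moment [-0.0314992  -0.07946437 -0.01654997]
```

>>> play_rows:
  deltas:
    - [[1,-0.008,0.0078,0.004,0,-0.0019,0.0018],[1,-0.008,0.0078,0.008,0,-0.0019,0.0018],[1,-0.008,0.0078,0.01,0,-0.0019,0.0018],[1,-0.008,0.0078,0.01,0,-0.0019,0.0018]]

```text
clock: 7.98
tool_pos: [0.4765, -0.1316, 0.0558]
eef_rot: [0.994, 0.111, 0.0, 0.0]
contact_force: [-1.9, -1.5, 5.0]
opening: 0.356
```

```bash
cat >>h.py <<'E'
def dk():
    s=get_state();Rt=R.from_quat(s["eef_rot"]).as_matrix();a=np.radians(12.78);u=np.array([np.cos(a),np.sin(a)]);n=np.array([-u[1],u[0]])
    p=s["tool_pos"][:2]-np.array([.47547398,-.13120984])
    print("to home mm",154.3-1e3*p@u,"left mm",1e3*p@n,"z",s["tool_pos"][2],"yaw",np.degrees(np.arctan2(Rt[1,0],Rt[0,0])),"M",s["moment"].round(2))
E
python3 - <<'E'
from h import *
plan((.4757,-.1311,.0558),12.78);dk()
E
```

```text
t 7.97 tcp [ 0.4765 -0.1316  0.0558] F [-1.9 -1.5  5. ] op 0.356
shift/0.3 [-0.0021 -0.0023 -0.0001] turn/pi [ 0.0002 -0.0001 -0.0002] dist 0.0009
to home mm 153.42937606719775 left mm -0.6387611898658722 z 0.05576221527727046 yaw 12.74353073513637 M [-0.15  0.24 -0.04]
```

>>> play_rows:
  deltas:
    - [[1,0.04,-0.002,-0.002,0,0,0],[1,0.09,-0.002,-0.002,0,0,0],[1,0.14,-0.002,-0.002,0,0,0],[1,0.18,-0.002,-0.002,0,0,0],[1,0.2,-0.002,-0.002,0,0,0]]

```text
clock: 8.6
tool_pos: [0.5349, -0.1186, 0.0561]
eef_rot: [0.994, 0.111, -0.001, 0.001]
contact_force: [-2.8, -2.7, -1.7]
opening: 0.357
```

```bash
python3 - <<'E'
from h import *
plan((.4757,-.1311,.0558),12.78);dk()
E
```

```text
t 8.6 tcp [ 0.5349 -0.1186  0.0561] F [-2.8 -2.7 -1.7] op 0.357
shift/0.3 [-0.2016 -0.0026  0.0012] turn/pi [ 0.0005  0.0004 -0.0004] dist 0.0605
to home mm 93.58684384263111 left mm -0.8071406867817617 z 0.05609924812041757 yaw 12.700347382026816 M [-0.58  0.35 -0.06]
```

>>> play_rows:
  deltas:
    - [[1,0.04,-0.003,0,0,0,0],[1,0.09,-0.003,0,0,0,0],[1,0.14,-0.003,0,0,0,0],[1,0.18,-0.003,0,0,0,0],[1,0.2,-0.003,0,0,0,0]]

```text
clock: 9.22
tool_pos: [0.5939, -0.1045, 0.056]
eef_rot: [0.994, 0.111, -0.0, 0.001]
contact_force: [-1.7, -2.5, -0.3]
opening: 0.353
```

```bash
python3 - <<'E'
from h import *
plan((.4757,-.1311,.0558),12.78);dk()
E
```

```text
t 9.22 tcp [ 0.5939 -0.1045  0.056 ] F [-1.7 -2.5 -0.3] op 0.353
shift/0.3 [-4.038e-01 -3.000e-04  1.100e-03] turn/pi [ 0.0006  0.0003 -0.0004] dist 0.1211
to home mm 32.90845252718309 left mm -0.18289947672579823 z 0.05602944421642367 yaw 12.704310716684263 M [-0.59  0.05  0.07]
```

>>> play_rows:
  deltas:
    - [[1,0.03,0,0,0,0,0],[1,0.06,0,0,0,0,0],[1,0.085,0,0,0,0,0],[1,0.1,0,0,0,0,0],[1,0.108,0,0,0,0,0]]

```text
clock: 9.85
tool_pos: [0.6257, -0.0969, 0.0559]
eef_rot: [0.994, 0.111, -0.0, 0.001]
contact_force: [-0.8, -0.2, -1.1]
opening: 0.356
```

```bash
python3 - <<'E'
from h import *
plan((.4757,-.1311,.0558),12.78);dk()
E
```

```text
t 9.85 tcp [ 0.6257 -0.0969  0.0559] F [-0.8 -0.2 -1.1] op 0.356
shift/0.3 [-0.513   0.0013  0.0008] turn/pi [ 0.0004  0.0002 -0.0004] dist 0.1539
to home mm 0.16558486646025017 left mm 0.22547018460262513 z 0.05593802226555849 yaw 12.698994425443752 M [-0.1   0.01 -0.04]
```

>>> play_rows:
  deltas:
    - [[1,0.004,0,0,0,0,0],[1,0.008,0,0,0,0,0],[1,0.01,0,0,0,0,0]]

```text
clock: 10.22
tool_pos: [0.6286, -0.0956, 0.0559]
eef_rot: [0.994, 0.111, -0.0, 0.0]
contact_force: [-0.9, 0.7, -1.2]
opening: 0.352
```

```bash
python3 - <<'E'
from h import *
plan((.4757,-.1311,.0558),12.78);dk()
E
python3 w.py w5
```

```text
t 10.22 tcp [ 0.6286 -0.0956  0.0559] F [-0.9  0.7 -1.2] op 0.352
shift/0.3 [-0.5231  0.0032  0.0008] turn/pi [ 0.0001  0.0002 -0.0003] dist 0.1569
to home mm -2.880300646503315 left mm 0.8654580223349114 z 0.05592483482954084 yaw 12.721766778540442 M [0.12 0.17 0.05]
10.225 [ 0.62856895 -0.09559627  0.05592483] 0.015613844378419173
```

View pics/w5.png

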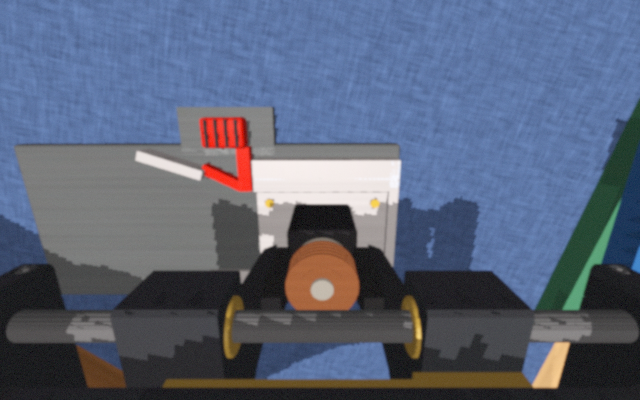

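The plate is in the rails with its rear edge near column 258. The red catch nose at (245,187) is already behind it and looks shut. I'll push a little more until the stop is felt.

>>> play_rows:
  deltas:
    - [[1,0.006,0.0015,0,0,0,0],[1,0.012,0.0015,0,0,0,0],[1,0.012,0.0015,0,0,0,0]]

```text
clock: 10.65
tool_pos: [0.629, -0.0956, 0.0562]
eef_rot: [0.994, 0.111, -0.004, 0.001]
contact_force: [-8.5, -0.8, 6.3]
opening: 0.357
```

```bash
python3 - <<'E'
from h import *
plan((.4757,-.1311,.0558),12.78);dk()
E
```

```text
t 10.65 tcp [ 0.629  -0.0956  0.0562] F [-8.5 -0.8  6.3] op 0.357
shift/0.3 [-0.5245  0.0026  0.0051] turn/pi [ 0.0002  0.0023 -0.0003] dist 0.1574
to home mm -3.302673000698377 left mm 0.7182945976743719 z 0.05618711800209639 yaw 12.733276560410605 M [-0.04  1.7   0.07]
```

The stop is felt at about 8 N. Now I'll relax, open and go straight up.

>>> play_rows:
  deltas:
    - [[1,-0.001,0,0,0,0.0023,0],[-0.6,-0.001,0,0,0,0.0023,0],[-0.6,-0.001,0,0,0,0.0023,0],[-0.6,-0.001,0,0,0,0.0023,0],[-0.6,-0.001,0,0,0,0.0023,0]]

```text
clock: 11.28
tool_pos: [0.6291, -0.0956, 0.0563]
eef_rot: [0.994, 0.111, 0.0, 0.0]
contact_force: [-0.3, -0.2, -0.8]
opening: 0.779
```

>>> play_rows:
  deltas:
    - [[-0.6,0,0,0,0,0,0],[-0.6,0,0,0,0,0,0],[-0.6,0,0,0,0,0,0],[-0.6,0,0,0,0,0,0]]

```text
clock: 11.78
tool_pos: [0.6291, -0.0957, 0.0562]
eef_rot: [0.994, 0.111, 0.0, 0.0]
contact_force: [-0.5, 0.5, -0.5]
opening: 0.797
```

```bash
python3 - <<'E'
from h import *
plan((.4757,-.1311,.0558),12.78);dk()
E
python3 w.py w6
```

```text
t 11.78 tcp [ 0.6291 -0.0957  0.0562] F [-0.5  0.5 -0.5] op 0.797
shift/0.3 [-0.5246  0.0026  0.0012] turn/pi [ 0.0002 -0.0002 -0.0003] dist 0.1574
to home mm -3.339180276082544 left mm 0.7026803404035965 z 0.0562336763663964 yaw 12.732039218724594 M [-0.03 -0.09 -0.05]
11.775 [ 0.62905247 -0.09565351  0.05623368] 0.0014769028442785154
```

View pics/w6.png

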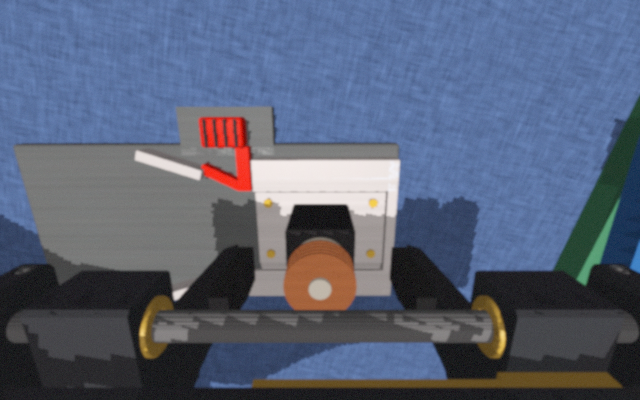

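Fingers are clear of the block, the plate is seated and the catch nose at (245,187) is behind it. Retreat upward.

>>> play_rows:
  deltas:
    - [[-0.6,0,0,-0.06,0,0,0],[-0.6,0,0,-0.15,0,0,0],[-0.6,0,0,-0.3,0,0,0],[-0.6,0,0,-0.45,0,0,0],[-0.6,0,0,-0.5,0,0,0]]

```text
clock: 12.45
tool_pos: [0.6308, -0.0952, 0.2105]
eef_rot: [0.994, 0.111, 0.003, 0.001]
contact_force: [0.1, -0.1, -0.2]
opening: 0.8
```

>>> play_rows:
  deltas:
    - [[-0.6,-0.1,-0.25,0,0,0,0],[-0.6,-0.1,-0.25,0,0,0,0],[-0.6,-0.1,-0.25,0,0,0,0]]

```text
clock: 12.82
tool_pos: [0.5843, -0.0276, 0.2103]
eef_rot: [0.994, 0.112, 0.003, 0.001]
contact_force: [1.2, -1.1, -0.5]
opening: 0.799
```

```bash
python3 w.py w7; python3 - <<'E'
from h import *
im=vision.snapshot("scene")[:,:,::-1]
cv2.imwrite("pics/s7.png",im)
w=cv2.imread("pics/w7.png");cv2.imwrite("pics/w7c.png",cv2.resize(w[110:270,200:420],None,fx=3.6,fy=3.6,interpolation=cv2.INTER_CUBIC))
E
```

```text
12.825 [ 0.58434623 -0.02764932  0.21031216] 0.05025466256981969
```

View pics/w7.png

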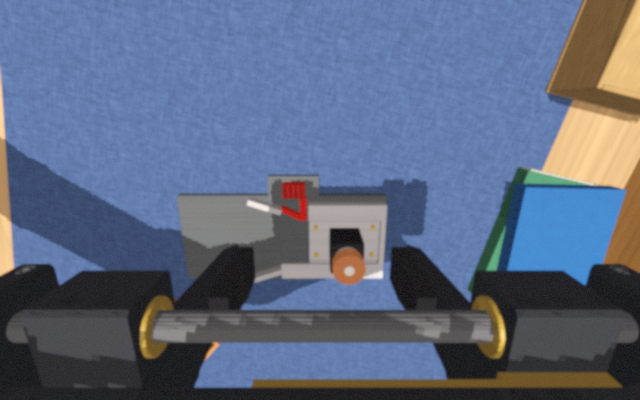

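View pics/w7c.png

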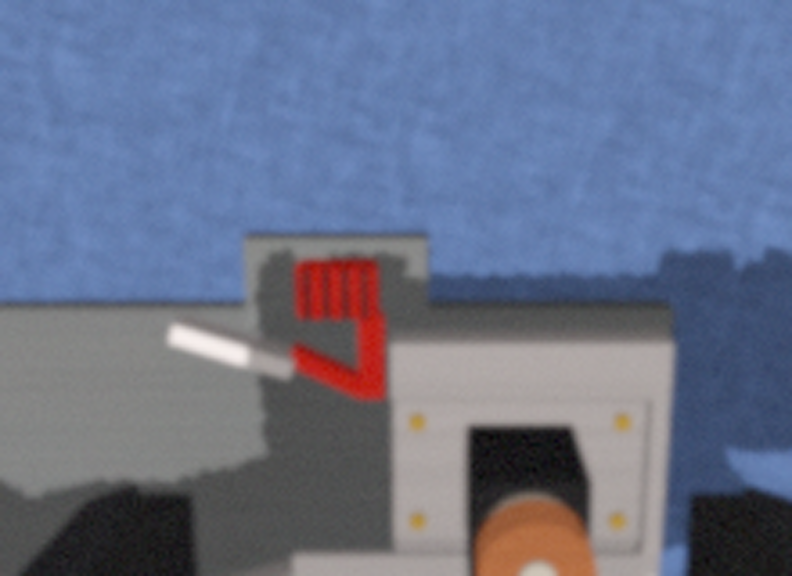

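View pics/s7.png

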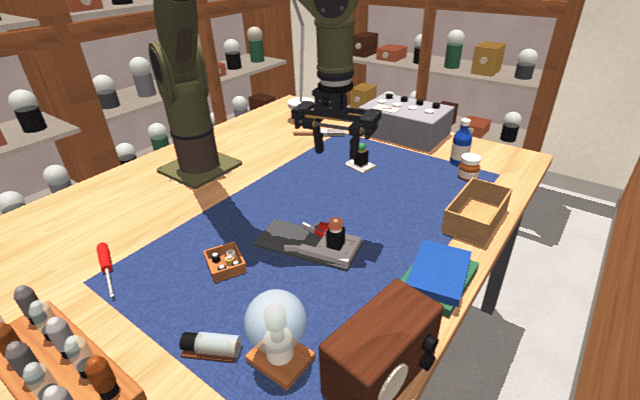

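The valve stands upright in the dock with the catch nose (about (305,219)) behind the plate, and the green valve is unmoved at (361,160) in the scene view. Next I'll compare the nose position with the shut state from before.

```bash
python3 - <<'E'
from h import *
import pickle
a=np.radians(12.78);u=np.array([np.cos(a),np.sin(a)]);n=np.array([-u[1],u[0]])
h=np.array([.47547398,-.13120984])+.1543*u
for f in("w1","w4","w7"):
    s,m=pickle.load(open(f+".pkl","rb"));im=cv2.imread(f"pics/{f}.png");hs=cv2.cvtColor(im,cv2.COLOR_BGR2HSV)
    k=((hs[...,0]<6)|(hs[...,0]>174))&(hs[...,1]>190)&(hs[...,2]>70)
    v,uu=np.nonzero(k);p=onz(m,np.c_[uu,v],.024)[:,:2]-h
    x,y=p@u,p@n;q=(np.abs(x)<.1)&(np.abs(y)<.1)
    print(f,q.sum(),"nose y",np.percentile(y[q],[0,1,99,100]).round(4),"x",np.percentile(x[q],[0,1,99,100]).round(4))
s,m=pickle.load(open("w7.pkl","rb"))
C=lambda p:np.array(p)/3.6+np.array([200,110])-.36
sc=onz(m,C([(418,423),(622,423),(617,521),(418,521)]),.0205)[:,:2].mean(0)-h;print("plate rel home",sc@u,sc@n)
st=get_state();print(st["clock"],st["contact_force"],np.abs(st["qd"]).max())
E
```

```text
w1 199 nose y [0.0306 0.0306 0.072  0.072 ] x [-0.0685 -0.0685 -0.0457 -0.0456]
w4 782 nose y [0.029  0.029  0.0712 0.0712] x [-0.0727 -0.0721 -0.0464 -0.0461]
w7 475 nose y [0.0301 0.0301 0.0731 0.0731] x [-0.0706 -0.069  -0.044  -0.0439]
plate rel home 0.0018561691737048528 0.0007499752033973827
12.925 [0.27980007 0.38998647 0.47213029] 0.011685022087563177
```

The nose is back at its shut position to within about 1 mm, and the plate is home. Handing in.

```bash
python3 -c "
from plant import r
print(r.finish_job())"
```

```text
the job is handed in; nothing more can be done
None
```

The finned valve is in the display dock and fully home, with the red catch shut behind it. I released it, backed the gripper clear, and handed the job in at about 13 s.

I gripped the valve by its black block at 30 N, laid it on the run-in, and slid it in until it met the stop at about 8 N.

**Last checks:**
- **Catch:** the nose measured 30 mm left of the dock's centre line. It measured 29–31 mm in the two earlier views, when it was shut, so it has returned to shut.
- **Plate:** it measured about 2 mm beyond my estimate of home and 0.7 mm to the left. The tool position at the stop was about 3 mm beyond. I put this down to camera calibration error in my estimate, since the stop was felt.
- **Valves:** the finned valve stands upright, and in the scene view the green valve stands where it was. I checked both by eye only.
- **Robot:** it was touching nothing at the end, with wrist force under 1 N.

No check failed.

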